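Set the stock tags to match the bins

ROBOT

A 6-joint arm with a two-finger parallel gripper is mounted at the origin on the work surface. World frame = base frame: x ahead of the robot, y to its left, z up, the work surface at z = 0. Lengths are in m, angles in rad, forces in N, time in s.
With the tool pointing down it reaches from about 0.375 to 0.75 m from the base axis. Payload 9 kg.
Tool frame: the origin (TCP) lies on the centre line of the jaws, within the pads' length; the fingertips stand 19 mm ahead of it and the grasp point (between the pads) is the TCP (arm.tips_ahead is the distance from the TCP to the fingertips, in m); x points along the fingers, z is the direction in which the jaws open and shut, and the axes are right-handed (so a half turn about x gives the same grasp; the last joint's range is limited). The gripper opens to 85 mm and grips with 20 to 120 N. Pads are 22 mm wide; open, the fingers measure 114 mm over their backs; the gripper's body (76 mm by 85 mm) begins 54 mm behind the grasp point. The pads swing forward as they close: fully open they stand 13 mm farther back than shut.
Start: joints at [-1.534, 0.104, 0.097, 1.564, 0, 1.353], TCP at [0.151, -0.581, 0.228] pointing down, gripper open.
Joint ranges: [-2.99, 2.99], [-0.84, 1.86], [-1.1, 1.16], [-1.84, 2.11], [-1.51, 1.56], [-3.14, 3.14]. Speed limits (rad/s): [2.22, 2.22, 2.57, 3.14, 3.14, 3.14].

INTERFACE

Orientations are given as a unit quaternion [w, x, y, z].
In Python, from cell import arm gives the robot as it stands. The module is installed in compiled form; this text tells all that it offers.
- The arm moves only by the shell command python3 -m pendant 'ROWS' [FORCE]. ROWS is JSON, a list of rows, each a list of 5 numbers: the finger opening in mm, from 0 to 85.4, then the shift along the tool's x, y, z in mm, then the turn about the tool's x in rad. A call has 1 to 5 rows; each row shifts and turns the commanded pose from where the row before left it, along the tool's axes as they then stand; what a row does not reach is not made up. A row lasts 1/12 s, in which the tool goes at most 41.7 mm and 7.16 degrees, less where a joint would pass 70% of its speed; a pose out of reach is approached as far as the arm can. A call is refused whole if a number of a shift passes 41.7 or a number of a turn 0.125, either way. A call with a gripper value outside its range is refused whole. The fingers move at their own pace and stop on an object; FORCE is the grip in N (left out, the last holds). Time passes only in rows, so rows that do not move let the fingers close. It gives the time, the measured TCP pose, the force and the opening at its end, in the units of the state.
- arm.get_state(): the state, without advancing time (a new reading comes with each control period).
- arm.capture(name): name is "side" or "top" or "wrist"; returns the picture (480x640x3 uint8, red, green, blue); there is no depth.
- arm.get_calibration(name): a dict with "camera_matrix" (3x3 intrinsics, pixels), "T" (4x4, takes a point from camera to world coordinates). Camera axes: x right, y up, looking along -z (the intrinsics and any distortion apply to the point x, -y, -z); pixel columns grow to the right and rows downward; lengths in m; the calibration is good to about 2 mm. A picture is of the moment at which its call begins: read the wrist's pose just before it. get_calibration takes no time and is no camera call; for the wrist camera it gives the pose at the moment of the call.
- arm.finish_job(): hands the job in, once; it reports no verdict.
The state is a dict: "t": time; "joint_positions": joint angles; "joint_vel": joint speeds; "tau": joint torques, N m; "tcp_pos": TCP position; "eef_rot": TCP orientation; "ft_force": force on the tool from outside, world axes, zero at the start; "torque": the same for the moment, N m; "opening": finger opening in m.
Only numpy, scipy, OpenCV 4.12 (cv2) and the standard library are available. Lean on these libraries where they do the work, as an engineer would, in place of code of your own. Each camera call takes 0.05 s, during which the arm holds its last target.

TASK

Set the hinged tags on the stock board to match the bins: with a fingertip, push over whichever tags are wrong, so that each tag in front of a bin heaped full leans back towards its bin (round disc face up) and any tag in front of a nearly empty bin leans forward towards the robot (two-bar face up). Do not shift, lift or tip the bins, the hammer, the bottle or the steel cylinder.

Things in the scene. Friction and masses are not known exactly. Their poses are not given: they have to be found in the camera images.
- board: Plywood stock board lying on the bench, 260 x 390 x 12 mm thick; origin at the centre of its underside; +x points away from the robot (turned up to 0.28 rad either way), +y left along the row. Four tags stand in a row along y, 90 mm apart, hinge line 80 mm nearer the robot than the centre; one bin stands directly behind each tag.
- tag_a_hinge (a point): Middle of tag a's hinge pin, 24 mm above the bench, fixed; axes parallel to the board's. The tag's own bin is centred 150 mm from here along +x (neighbours 90 mm to either side). Which place in the row has which tag varies. Its low steel stand with cross wires that stop the tag is 59 mm wide and stays within 15 mm of the pin in x and in height.
- tag_a_top (a point): Middle of tag a's free edge (upper when it stands), 70 mm from the hinge pin; moves with the tag. The tag is a plain aluminium plate, 50 mm wide, 4 mm thick, about 40 g.
- tag_a (a joint): Angle of tag a, rad: 0 upright; +0.6 leaning on its stop towards its bin, away from the robot (disc face up; free edge 40 mm behind the pin, 58 mm above it); -0.6 leaning on its stop towards the robot (two-bar face up; mirror image). It swings freely and falls to the stop on whichever side of upright it is; under 1 N pushes it over.
- tag_b_hinge (a point): Middle of tag b's hinge pin, 24 mm above the bench, fixed; axes parallel to the board's. The tag's own bin is centred 150 mm from here along +x (neighbours 90 mm to either side). Which place in the row has which tag varies. Its low steel stand with cross wires that stop the tag is 59 mm wide and stays within 15 mm of the pin in x and in height.
- tag_b_top (a point): Middle of tag b's free edge (upper when it stands), 70 mm from the hinge pin; moves with the tag. The tag is a plain aluminium plate, 50 mm wide, 4 mm thick, about 40 g.
- tag_b (a joint): Angle of tag b, rad: 0 upright; +0.6 leaning on its stop towards its bin, away from the robot (disc face up; free edge 40 mm behind the pin, 58 mm above it); -0.6 leaning on its stop towards the robot (two-bar face up; mirror image). It swings freely and falls to the stop on whichever side of upright it is; under 1 N pushes it over.
- tag_c_hinge (a point): Middle of tag c's hinge pin, 24 mm above the bench, fixed; axes parallel to the board's. The tag's own bin is centred 150 mm from here along +x (neighbours 90 mm to either side). Which place in the row has which tag varies. Its low steel stand with cross wires that stop the tag is 59 mm wide and stays within 15 mm of the pin in x and in height.
- tag_c_top (a point): Middle of tag c's free edge (upper when it stands), 70 mm from the hinge pin; moves with the tag. The tag is a plain aluminium plate, 50 mm wide, 4 mm thick, about 40 g.
- tag_c (a joint): Angle of tag c, rad: 0 upright; +0.6 leaning on its stop towards its bin, away from the robot (disc face up; free edge 40 mm behind the pin, 58 mm above it); -0.6 leaning on its stop towards the robot (two-bar face up; mirror image). It swings freely and falls to the stop on whichever side of upright it is; under 1 N pushes it over.
- tag_d_hinge (a point): Middle of tag d's hinge pin, 24 mm above the bench, fixed; axes parallel to the board's. The tag's own bin is centred 150 mm from here along +x (neighbours 90 mm to either side). Which place in the row has which tag varies. Its low steel stand with cross wires that stop the tag is 59 mm wide and stays within 15 mm of the pin in x and in height.
- tag_d_top (a point): Middle of tag d's free edge (upper when it stands), 70 mm from the hinge pin; moves with the tag. The tag is a plain aluminium plate, 50 mm wide, 4 mm thick, about 40 g.
- tag_d (a joint): Angle of tag d, rad: 0 upright; +0.6 leaning on its stop towards its bin, away from the robot (disc face up; free edge 40 mm behind the pin, 58 mm above it); -0.6 leaning on its stop towards the robot (two-bar face up; mirror image). It swings freely and falls to the stop on whichever side of upright it is; under 1 N pushes it over.
- full_bin_a: Loose yellow plastic bin, heaped full of round brass blanks, the heap up to 66 mm above the bin's underside; 90 mm (x) x 76 mm (y) x 50 mm high; stands on the board, its front wall about 105 mm behind the hinge line. Origin at the centre of its underside, axes as the board's. Which place in the row it has varies.
- full_bin_b: Loose yellow plastic bin, heaped full of round brass blanks, the heap up to 66 mm above the bin's underside; 90 mm (x) x 76 mm (y) x 50 mm high; stands on the board, its front wall about 105 mm behind the hinge line. Origin at the centre of its underside, axes as the board's. Which place in the row it has varies.
- full_bin_c: Loose yellow plastic bin, heaped full of round brass blanks, the heap up to 66 mm above the bin's underside; 90 mm (x) x 76 mm (y) x 50 mm high; stands on the board, its front wall about 105 mm behind the hinge line. Origin at the centre of its underside, axes as the board's. Which place in the row it has varies.
- low_bin: Loose yellow plastic bin, nearly empty, two brass blanks lying on its floor; 90 mm (x) x 76 mm (y) x 50 mm high; stands on the board, its front wall about 105 mm behind the hinge line. Origin at the centre of its underside, axes as the board's. Which place in the row it has varies.
- hammer: Bystander: hammer lying on the bench, left of the board, 240 mm long.
- oil_bottle: Bystander: grey bottle, 52 mm across, 120 mm tall, standing right of the board; origin at the centre of its underside.
- steel_bush: Bystander: steel cylinder, 44 mm across, 40 mm tall, standing right of the board, nearer the robot; origin at the centre of its underside.
There are look-alikes about, which are no part of the job. What is shaped like the low_bin but blue is not meant.

How it is judged:
At the end, for the whole second after the job is handed in: Each of the three tags in front of a heaped bin rests leaning towards its bin (joint above 0.45 rad), the one in front of the nearly empty bin rests leaning towards the robot (joint below -0.45 rad), all at rest (under 0.2 rad/s) ((y of full_bin_a in the frame of tag_a_hinge below -0.045 m or y of full_bin_a in the frame of tag_a_hinge above 0.045 m or value of joint tag_a above 0.45 rad) and (y of full_bin_b in the frame of tag_a_hinge below -0.045 m or y of full_bin_b in the frame of tag_a_hinge above 0.045 m or value of joint tag_a above 0.45 rad) and (y of full_bin_c in the frame of tag_a_hinge below -0.045 m or y of full_bin_c in the frame of tag_a_hinge above 0.045 m or value of joint tag_a above 0.45 rad) and (y of low_bin in the frame of tag_a_hinge below -0.045 m or y of low_bin in the frame of tag_a_hinge above 0.045 m or value of joint tag_a below -0.45 rad) and velocity of joint tag_a between -0.2 and 0.2 rad/s and (y of full_bin_a in the frame of tag_b_hinge below -0.045 m or y of full_bin_a in the frame of tag_b_hinge above 0.045 m or value of joint tag_b above 0.45 rad) and (y of full_bin_b in the frame of tag_b_hinge below -0.045 m or y of full_bin_b in the frame of tag_b_hinge above 0.045 m or value of joint tag_b above 0.45 rad) and (y of full_bin_c in the frame of tag_b_hinge below -0.045 m or y of full_bin_c in the frame of tag_b_hinge above 0.045 m or value of joint tag_b above 0.45 rad) and (y of low_bin in the frame of tag_b_hinge below -0.045 m or y of low_bin in the frame of tag_b_hinge above 0.045 m or value of joint tag_b below -0.45 rad) and velocity of joint tag_b between -0.2 and 0.2 rad/s and (y of full_bin_a in the frame of tag_c_hinge below -0.045 m or y of full_bin_a in the frame of tag_c_hinge above 0.045 m or value of joint tag_c above 0.45 rad) and (y of full_bin_b in the frame of tag_c_hinge below -0.045 m or y of full_bin_b in the frame of tag_c_hinge above 0.045 m or value of joint tag_c above 0.45 rad) and (y of full_bin_c in the frame of tag_c_hinge below -0.045 m or y of full_bin_c in the frame of tag_c_hinge above 0.045 m or value of joint tag_c above 0.45 rad) and (y of low_bin in the frame of tag_c_hinge below -0.045 m or y of low_bin in the frame of tag_c_hinge above 0.045 m or value of joint tag_c below -0.45 rad) and velocity of joint tag_c between -0.2 and 0.2 rad/s and (y of full_bin_a in the frame of tag_d_hinge below -0.045 m or y of full_bin_a in the frame of tag_d_hinge above 0.045 m or value of joint tag_d above 0.45 rad) and (y of full_bin_b in the frame of tag_d_hinge below -0.045 m or y of full_bin_b in the frame of tag_d_hinge above 0.045 m or value of joint tag_d above 0.45 rad) and (y of full_bin_c in the frame of tag_d_hinge below -0.045 m or y of full_bin_c in the frame of tag_d_hinge above 0.045 m or value of joint tag_d above 0.45 rad) and (y of low_bin in the frame of tag_d_hinge below -0.045 m or y of low_bin in the frame of tag_d_hinge above 0.045 m or value of joint tag_d below -0.45 rad) and velocity of joint tag_d between -0.2 and 0.2 rad/s); the robot touches nothing.
It fails at once if a bin is shifted or lifted by more than 15 mm, or tipped over (distance of any of full_bin_a, full_bin_b, full_bin_c, low_bin from where it was at the start of the episode above 0.015 m or angle between any of full_bin_a, full_bin_b, full_bin_c, low_bin's own z axis and vertical above 0.25 rad).
It fails at once if the hammer is shifted or lifted by more than 15 mm, or tipped over (distance of hammer from where it was at the start of the episode above 0.015 m).
It fails at once if the bottle is shifted or lifted by more than 15 mm, or tipped over (distance of oil_bottle from where it was at the start of the episode above 0.015 m or angle between oil_bottle's own z axis and vertical above 0.25 rad).
It fails at once if the steel cylinder is shifted or lifted by more than 15 mm, or tipped over (distance of steel_bush from where it was at the start of the episode above 0.015 m or angle between steel_bush's own z axis and vertical above 0.25 rad).
It also fails if it takes over 69 s, if anything falls off the work surface, if the arm or the gripper's body presses on something with over 40 N, if the wrist force passes 120 N, or if a joint passes its speed limit or range.

## Working session

There is one attempt and no reset: what is moved stays moved. The work goes in short steps, Python scripts to look and compute and a shell command to move; the robot and the scene stay as the last step left them, time stands still between calls to the robot, and variables do not carry over. Pictures are saved under pics/ and viewed, and the job is handed in when it is done.

```bash
mkdir -p pics; python3 - <<'E'
from cell import arm
import cv2
s=arm.get_state();print({k:s[k] for k in('t','tcp_pos','eef_rot','opening')})
for n in('top','side'):
    cv2.imwrite(f'pics/{n}0.png',arm.capture(n)[:,:,::-1]);c=arm.get_calibration(n);print(n,c)
E
```

```text
{'t': 0.0, 'tcp_pos': array([ 0.15120719, -0.58028515,  0.22700959]), 'eef_rot': array([ 0.55916345,  0.43278219,  0.55978501, -0.43206083]), 'opening': 0.08528853780550569}
top {'camera_matrix': array([[522.50404188,   0.        , 327.12827012],
       [  0.        , 522.50404188, 239.08439587],
       [  0.        ,   0.        ,   1.        ]]), 'T': array([[-0.01186681,  0.98594462, -0.16665049,  0.41455182],
       [-0.99992362, -0.01227643, -0.00142799,  0.05716775],
       [-0.00345379,  0.16662081,  0.986015  ,  1.12511121],
       [ 0.        ,  0.        ,  0.        ,  1.        ]])}
side {'camera_matrix': array([[615.53085583,   0.        , 322.75299321],
       [  0.        , 615.53085583, 246.3281932 ],
       [  0.        ,   0.        ,   1.        ]]), 'T': array([[-0.9521684 ,  0.19329836, -0.23666659,  0.29106788],
       [-0.30500626, -0.55401893,  0.77461875,  1.08954771],
       [ 0.01861477,  0.80975229,  0.58647653,  0.85635292],
       [ 0.        ,  0.        ,  0.        ,  1.        ]])}
```

View pics/top0.png

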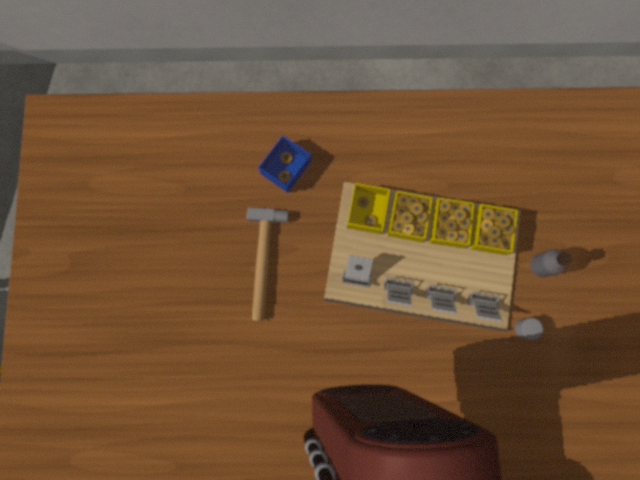

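View pics/side0.png

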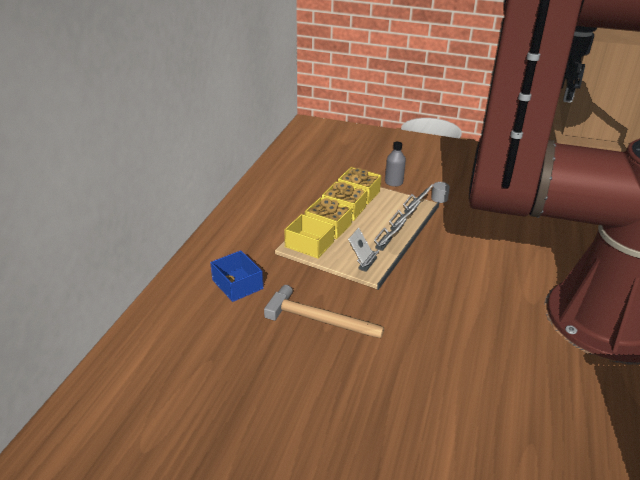

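```bash
python3 - <<'E'
import cv2,numpy as np
t=cv2.imread('pics/top0.png')[170:345,310:560];s=cv2.imread('pics/side0.png')[160:290,260:470]
cv2.imwrite('pics/ct0.png',cv2.resize(t,None,fx=3.2,fy=3.2,interpolation=cv2.INTER_CUBIC))
cv2.imwrite('pics/cs0.png',cv2.resize(s,None,fx=3.8,fy=3.8,interpolation=cv2.INTER_CUBIC))
E
```

```text
(no output)
```

View pics/ct0.png

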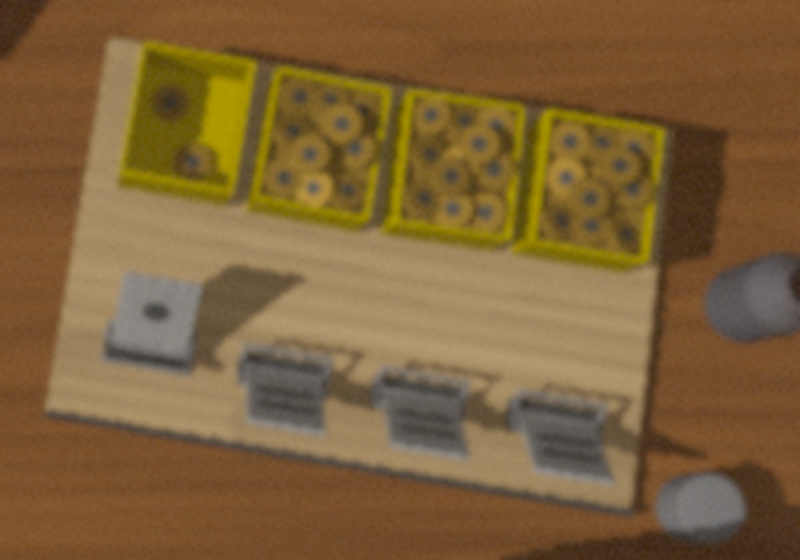

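View pics/cs0.png

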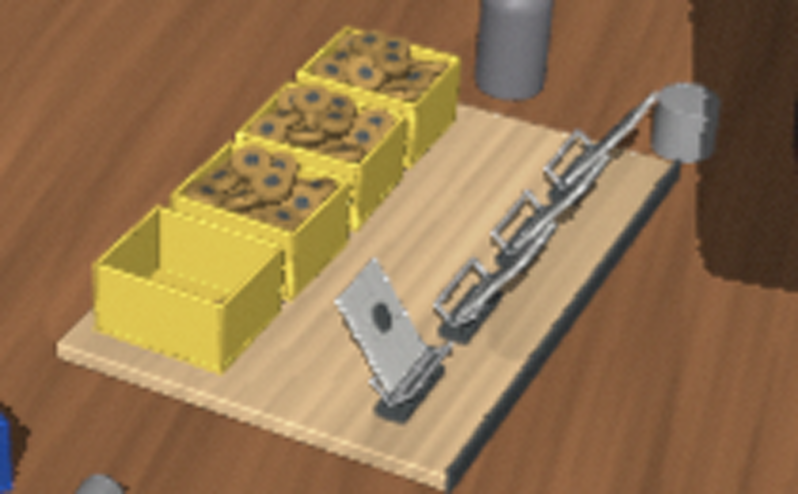

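The top view shows the nearly empty yellow bin at the far left (369,208), with three heaped bins at (411,215), (454,221) and (497,228). The leftmost tag (358,270) shows its disc, so it leans back. The tags at (399,291), (443,298) and (487,305) show bars, so they lean forward. That makes all four wrong. The blue bin at (286,163) is the look-alike and is ignored.

```bash
cat > h.py <<'E'
from cell import arm
import numpy as np,cv2
def proj(n,P):
    c=arm.get_calibration(n);T=np.linalg.inv(c['T']);p=T[:3,:3]@np.asarray(P,float)+T[:3,3]
    q=c['camera_matrix']@np.array([p[0],-p[1],-p[2]]);return q[:2]/q[2]
def cast(n,uv,z):
    c=arm.get_calibration(n);r=np.linalg.inv(c['camera_matrix'])@[uv[0],uv[1],1];d=c['T'][:3,:3]@[r[0],-r[1],-r[2]];o=c['T'][:3,3]
    return o+d*(z-o[2])/d[2]
E
python3 - <<'E'
from h import *
t=cv2.imread('pics/top0.png');hsv=cv2.cvtColor(t,cv2.COLOR_BGR2HSV)
C=np.array([cast('top',p,.012)[:2] for p in[(344.4,182.5),(324.7,297.8),(508.4,327.0),(518.8,210)]])
print(C); print([np.linalg.norm(C[i]-C[i-1]) for i in range(4)])
x=C[0]-C[1]+C[3]-C[2];y=C[0]-C[3]+C[1]-C[2]
print(np.arctan2(x[1],x[0]),np.arctan2(-y[0],y[1]),C.mean(0))
m=cv2.inRange(hsv,(22,170,60),(34,255,255));m[:170]=0
m=cv2.morphologyEx(m,cv2.MORPH_CLOSE,np.ones((3,3)))
for c in cv2.findContours(m,0,2)[0]:
    if cv2.contourArea(c)>300: r=cv2.minAreaRect(c);print('bin',r,cast('top',r[0],.055))
yaw=(np.arctan2(x[1],x[0])+np.arctan2(-y[0],y[1]))/2
R=np.array([[np.cos(yaw),-np.sin(yaw)],[np.sin(yaw),np.cos(yaw)]])
o=C.mean(0);im=t.copy();im=cv2.resize(t[170:345,310:560],None,fx=3.2,fy=3.2)
si=cv2.imread('pics/side0.png');si=cv2.resize(si[160:290,260:470],None,fx=3.8,fy=3.8)
for i,yy in enumerate([.135,.045,-.045,-.135]):
    h=o+R@[-.08,yy];b=o+R@[.07,yy];tp=h+R@[.04 if i==0 else -.04,0]
    print(i,h,'top',tp,'bin',b)
    for P in[(*h,.024),(*tp,.082),(*b,.062)]:
        u=proj('top',P);cv2.circle(im,tuple(int(v) for v in((u-[310,170])*3.2)),4,(0,0,255),-1)
        u=proj('side',P);cv2.circle(si,tuple(int(v) for v in((u-[260,160])*3.8)),4,(0,0,255),-1)
print(yaw)
cv2.imwrite('pics/ov.png',im);cv2.imwrite('pics/ovs.png',si)
s=arm.get_state();T=arm.get_calibration
from scipy.spatial.transform import Rotation as Ro
q=s['eef_rot'];print(Ro.from_quat([q[1],q[2],q[3],q[0]]).as_matrix().round(3))
for u in[(547,265),(530,330)]:print(cast('top',u,.03))
E
```

```text
[[ 0.72848457  0.01927626]
 [ 0.47649511  0.06542649]
 [ 0.41086822 -0.31934314]
 [ 0.66173176 -0.35946093]]
[np.float64(0.38457482675039284), np.float64(0.25618066882408796), np.float64(0.39032622432157177), np.float64(0.2540510868242493)]
-0.16990315250856886 -0.17167703713982715 [ 0.56939491 -0.14852533]
bin ((452.7742614746094, 222.19859313964844), (126.96098327636719, 47.55583190917969), 8.85795783996582) [ 0.62788451 -0.2038771   0.055     ]
bin ((368.38800048828125, 207.6160125732422), (36.58207702636719, 46.86799240112305), 10.30484676361084) [ 0.66128562 -0.02862803  0.055     ]
0 [ 0.51350359 -0.00189259] top [ 0.55292162 -0.00869103] bin [ 0.66132121 -0.02738674]
1 [ 0.4982071  -0.09058316] top [ 0.45878907 -0.08378472] bin [ 0.64602471 -0.11607731]
2 [ 0.48291061 -0.17927374] top [ 0.44349257 -0.1724753 ] bin [ 0.63072822 -0.20476789]
3 [ 0.46761412 -0.26796431] top [ 0.42819608 -0.26116587] bin [ 0.61543173 -0.29345846]
-0.170790094824198
[[-0.     0.968  0.252]
 [ 0.001  0.252 -0.968]
 [-1.     0.    -0.001]]
[ 0.53856046 -0.40335875  0.03      ]
[ 0.40430354 -0.35731761  0.03      ]
```

View pics/ov.png

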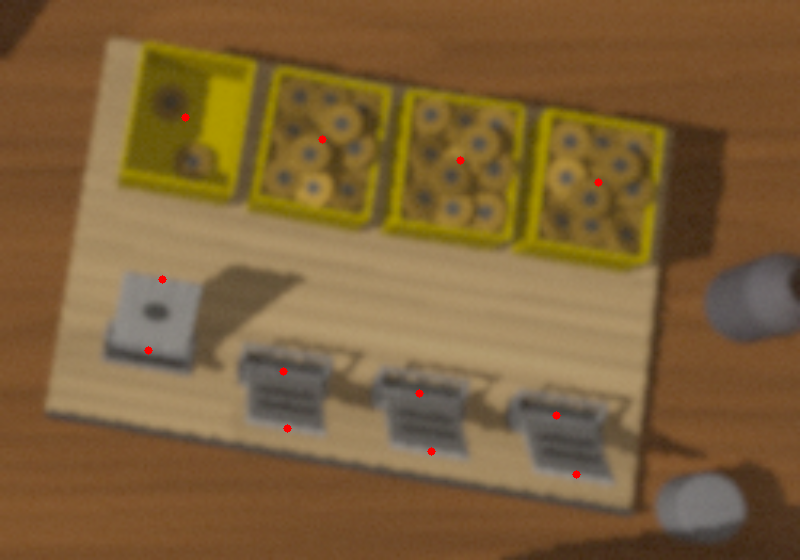

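View pics/ovs.png

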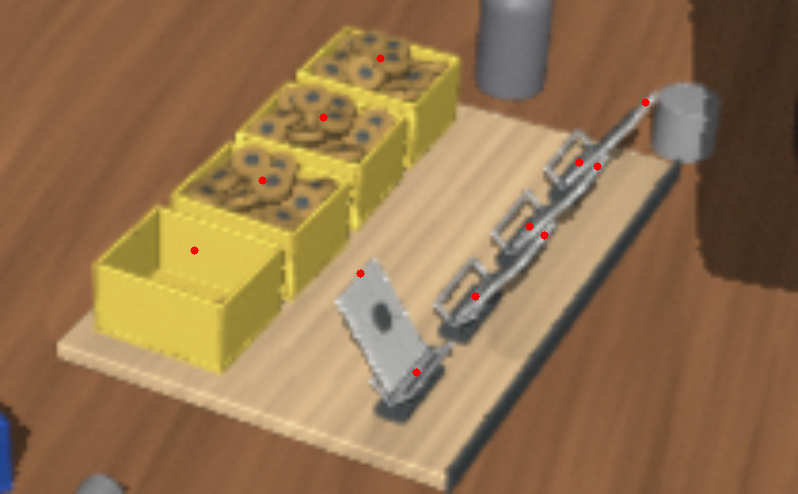

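The overlay fits to within about 4 mm. First I close the fingers and turn the tool so that its y axis lies along board +x, a turn of about +0.425.

```bash
python3 -m pendant '[[0,0,0,0,0.107],[0,0,0,0,0.107],[0,0,0,0,0.107],[0,0,0,0,0.106],[0,0,0,0,0]]' 20
cat >> h.py <<'E'
from scipy.spatial.transform import Rotation as Ro
O=np.array([.5694,-.1485]);YAW=-.1708
RB=np.array([[np.cos(YAW),-np.sin(YAW)],[np.sin(YAW),np.cos(YAW)]])
YY=[.135,.045,-.045,-.135]
def where(verbose=True):
    s=arm.get_state();q=s['eef_rot'];M=Ro.from_quat([q[1],q[2],q[3],q[0]]).as_matrix();p=s['tcp_pos']
    b=RB.T@(p[:2]-O)
    print('t',s['t'],'tcp',p.round(4),'rel hinge-line x %.4f'%(b[0]+.08),'board y %.4f'%b[1],'open',s['opening'],'F',s['ft_force'].round(2))
    print('yaw of tool y',np.arctan2(M[1,1],M[0,1]),'tilt',M[:,0].round(3));return s,M,b
def goto(x,y,z):
    "mm along tool axes from here to hinge-line x, board y, TCP z"
    s,M,b=where();g=O+RB@[x-.08,y];d=np.array([*g,z])-s['tcp_pos'];print('tool move mm',(M.T@d*1000).round(1))
E
python3 -c "
from h import *
goto(-.08,-.135,.16);print(arm.tips_ahead)"
```

```text
t: 0.52
tcp_pos: [0.1512, -0.5805, 0.2274]
eef_rot: [0.454, 0.542, 0.454, -0.542]
ft_force: [-0.4, -0.2, -0.2]
opening: 0.0254
t 0.5167 tcp [ 0.1512 -0.5805  0.2274] rel hinge-line x -0.2587 board y -0.4968 open 0.025399311771621788 F [-0.41 -0.19 -0.24]
yaw of tool y -0.17697422545967026 tilt [ 0.     0.001 -1.   ]
tool move mm [  67.6  176.4 -362.8]
0.019
```

```bash
python3 -m pendant '[[0,0,18,-36,0],[0,0,18,-36,0],[0,0,18,-36,0],[0,0,18,-36,0],[0,0,18,-36,0]]'
python3 -m pendant '[[0,0,17,-36,0],[0,0,17,-36,0],[0,0,17,-36,0],[0,0,17,-36,0],[0,0,17,-36,0]]'
python3 -m pendant '[[0,20,0,0,0],[0,20,0,0,0],[0,0,0,0,0]]'
python3 - <<'E'
from h import *
goto(-.08,-.135,.08)
for n in('side','wrist','top'):cv2.imwrite(f'pics/{n}1.png',arm.capture(n)[:,:,::-1])
E
```

```text
t: 0.93
tcp_pos: [0.2714, -0.417, 0.2275]
eef_rot: [0.456, 0.54, 0.456, -0.54]
ft_force: [1.5, 0.1, 0.4]
opening: 0.0001
t: 1.35
tcp_pos: [0.386, -0.2542, 0.2278]
eef_rot: [-0.456, -0.54, -0.456, 0.54]
ft_force: [0.7, -0.9, -0.5]
opening: -0.0002
t: 1.6
tcp_pos: [0.3847, -0.2539, 0.1843]
eef_rot: [-0.455, -0.54, -0.458, 0.54]
ft_force: [-1.1, -0.2, -0.5]
opening: -0.0001
t 1.6 tcp [ 0.3847 -0.2539  0.1843] rel hinge-line x -0.0841 board y -0.1353 open -0.00012065060378474062 F [-1.06 -0.23 -0.46]
yaw of tool y -0.1668283051574016 tilt [-0.003  0.004 -1.   ]
tool move mm [1.042e+02 4.500e+00 1.000e-01]
```

View pics/side1.png

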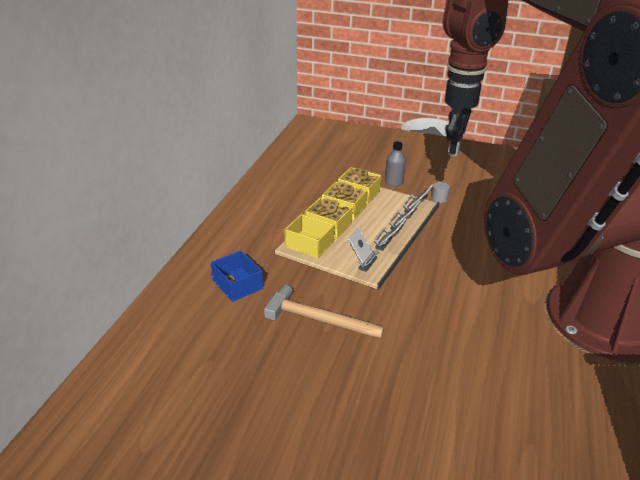

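View pics/wrist1.png

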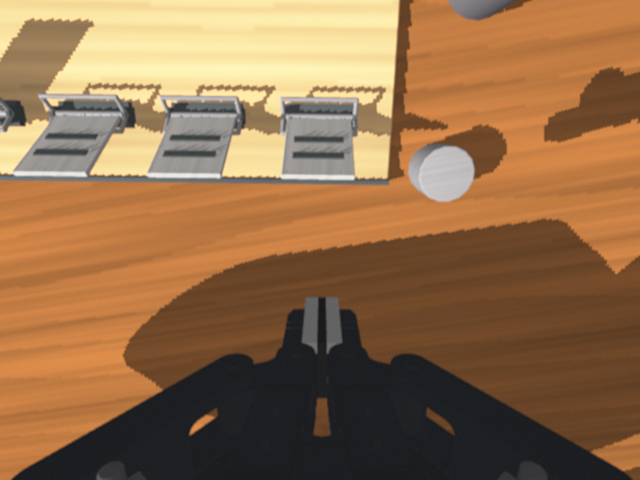

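The wrist view shows the three bar-up tags at (320,150), (190,150) and (65,150), with the fingertips at x≈322 lined up on the rightmost. I descend in front of it.

```bash
python3 -m pendant '[[0,30,0,0,0],[0,30,0,0,0],[0,25,0,0,0],[0,15,0,0,0],[0,0,0,0,0]]'
python3 -c "
from h import *
goto(.006,-.135,.08)
cv2.imwrite('pics/side2.png',cv2.resize(arm.capture('side')[100:300,300:500,::-1],None,fx=3,fy=3))"
```

```text
t: 2.17
tcp_pos: [0.3841, -0.2554, 0.0857]
eef_rot: [0.454, 0.541, 0.456, -0.541]
ft_force: [-0.2, 0.5, -0.1]
opening: 0.0
t 2.1667 tcp [ 0.3841 -0.2554  0.0857] rel hinge-line x -0.0844 board y -0.1369 open 2.682442397453921e-05 F [-0.24  0.5  -0.11]
yaw of tool y -0.17246972911892514 tilt [-0.002  0.003 -1.   ]
tool move mm [ 5.5 90.4 -2. ]
```

View pics/side2.png

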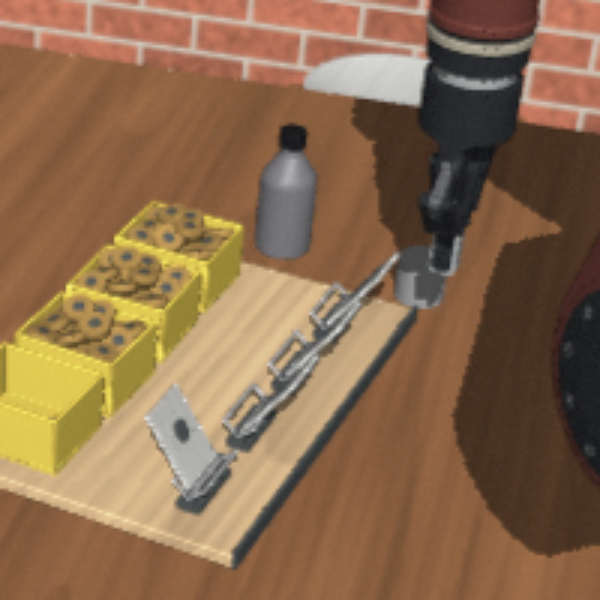

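The fingertips are in front of tag 3, at about (440,265) in the crop. Now I push along +y.

```bash
python3 -m pendant '[[0,4,16,0,0],[0,0,16,0,0],[0,0,12,0,0],[0,0,10,0,0],[0,0,10,0,0]]'
python3 -m pendant '[[0,0,10,0,0],[0,0,10,0,0],[0,0,8,0,0],[0,0,0,0,0],[0,0,0,0,0]]'
python3 -c "
from h import *
where()
cv2.imwrite('pics/side3.png',cv2.resize(arm.capture('side')[100:300,300:500,::-1],None,fx=3,fy=3))"
```

```text
t: 2.63
tcp_pos: [0.4499, -0.2685, 0.0865]
eef_rot: [0.456, 0.541, 0.454, -0.541]
ft_force: [-0.1, -1.5, -0.5]
opening: 0.0001
t: 3.05
tcp_pos: [0.4764, -0.2724, 0.085]
eef_rot: [0.456, 0.541, 0.455, -0.541]
ft_force: [-0.3, 0.0, 0.9]
opening: -0.0001
t 3.05 tcp [ 0.4764 -0.2724  0.085 ] rel hinge-line x 0.0094 board y -0.1379 open -0.00012071057423975735 F [-0.31  0.03  0.87]
yaw of tool y -0.1719111247028831 tilt [ 0.001 -0.001 -1.   ]
```

View pics/side3.png

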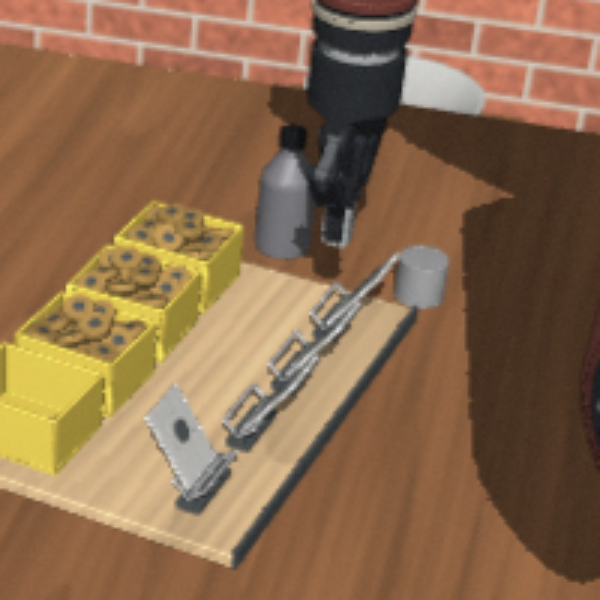

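The tag did not move. I'm comparing where the fingertip shows in the side view with where the reported pose puts it.

```bash
python3 - <<'E'
from h import *
p=arm.get_state()['tcp_pos']
for z in(0,.019):
  P=p-[0,0,z];print((proj('side',P)-[300,100])*3,proj('top',P))
h=O+RB@[-.08,-.135];print((proj('side',[*h,.024])-[300,100])*3,(proj('side',[*(O+RB@[-.12,-.135]),.082])-[300,100])*3)
for n in('top','wrist'):cv2.imwrite(f'pics/{n}3.png',arm.capture(n)[:,:,::-1])
E
```

```text
[335.9656144  242.32470152] [494.66303583 293.95232742]
[333.63810635 261.91283341] [491.71898777 294.54621854]
[337.33264658 307.97533989] [389.88252309 260.95910954]
```

View pics/wrist3.png

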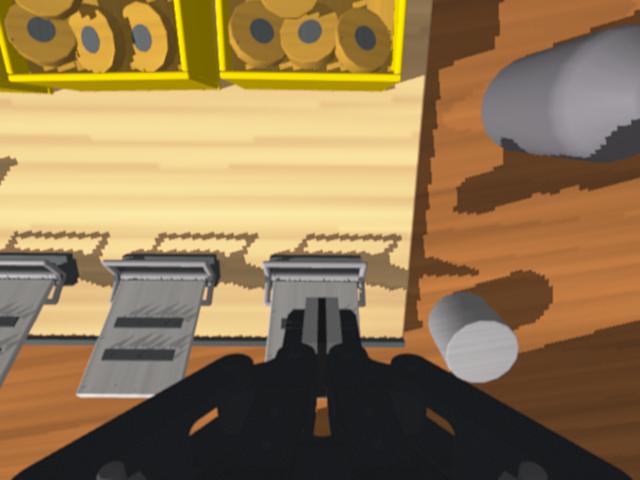

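View pics/top3.png

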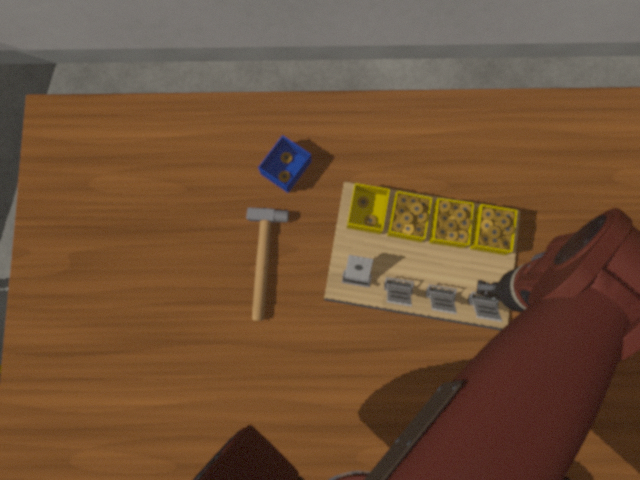

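```bash
python3 - <<'E'
import cv2
t=cv2.imread('pics/top3.png')[265:335,430:530];s=cv2.imread('pics/side3.png')[130:330,240:460]
cv2.imwrite('pics/z3.png',cv2.hconcat([cv2.resize(t,(500,350),interpolation=2),cv2.resize(s,(300,350))]))
E
```

```text
(no output)
```

View pics/z3.png

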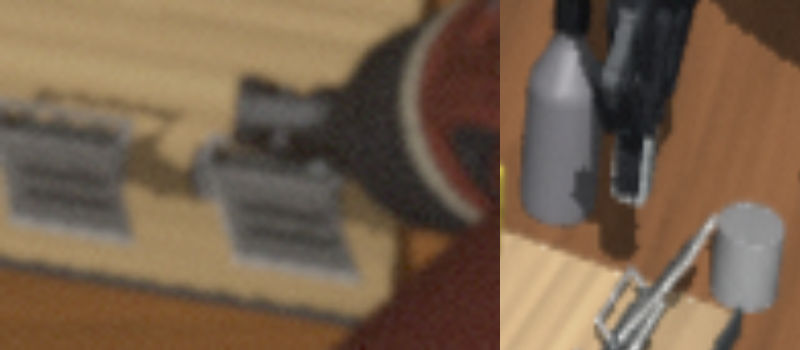

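```bash
python3 - <<'E'
from h import *
def ray(n,uv):
    a=cast(n,uv,0);o=arm.get_calibration(n)['T'][:3,3];d=(a-o)/np.linalg.norm(a-o);return o,d
def tri(ut,us):
    o1,d1=ray('top',ut);o2,d2=ray('side',us)
    A=np.array([d1,-d2]).T;t=np.linalg.lstsq(A,o2-o1,rcond=None)[0]
    a=o1+d1*t[0];b=o2+d2*t[1];return (a+b)/2,np.linalg.norm(a-b)
print('tip',tri((479.5,287),(411,181)))
# tag3 top-edge corners: top crop ct0 (/3.2+310,170): left(540,470) right(612,478); side right corner (crop cs0 /3.8)
print('tag3 far corner',tri((310+612/3.2,170+480/3.2),(260+658/3.8,160+95/3.8)))
print(proj('side',[*(O+RB@[-.12,-.16]),.082]),(260+658/3.8,160+95/3.8))
print('bottle base etc',arm.get_state()['tcp_pos'])
E
```

```text
tip (array([ 0.4813449 , -0.23855314,  0.1023322 ]), np.float64(0.01500495559474755))
tag3 far corner (array([ 0.42413948, -0.28470648,  0.07563224]), np.float64(0.0015796982966895033))
[433.29918349 182.58711729] (433.1578947368421, 185.0)
bottle base etc [ 0.47569111 -0.27182373  0.08418461]
```

```bash
python3 - <<'E'
from h import *
s=arm.get_state();p=s['tcp_pos']
for a in(-.03,-.02,-.01,0,.01,.019,.03):
  P=p-[0,0,a];print(a,proj('wrist',P).round(0),((proj('side',P)-[300,100])*3).round(0),proj('top',P).round(1))
h=O+RB@[-.08,-.135]
for y in(-.16,-.11):print('tag3 hinge ends/wrist',proj('wrist',[*(O+RB@[-.08,y]),.024]).round(0))
for y in(-.07,-.02):print('tag2 edge/wrist',proj('wrist',[*(O+RB@[-.12,y]),.082]).round(0))
print(arm.get_calibration('wrist')['T'].round(3))
E
```

```text
-0.03 [321. 353.] [340. 211.] [499.3 293.1]
-0.02 [321. 338.] [339. 222.] [497.7 293.5]
-0.01 [321. 325.] [337. 233.] [496.1 293.8]
0 [321. 313.] [336. 243.] [494.5 294.1]
0.01 [321. 303.] [335. 253.] [492.9 294.4]
0.019 [321. 295.] [334. 263.] [491.5 294.7]
0.03 [321. 285.] [333. 274.] [489.9 295. ]
tag3 hinge ends/wrist [358. 278.]
tag3 hinge ends/wrist [276. 278.]
tag2 edge/wrist [183. 400.]
tag2 edge/wrist [ 81. 400.]
[[-0.17   0.938  0.302  0.554]
 [-0.985 -0.162 -0.052 -0.286]
 [-0.    -0.306  0.952  0.231]
 [ 0.     0.     0.     1.   ]]
```

```bash
python3 - <<'E'
from h import *
for P in([.3841,-.2554,.0857],[.3847,-.2539,.1843],[.4757,-.2718,.0845]):
  for a in (0,.019):
    Q=np.array(P)-[0,0,a];L=Q+[*(RB@[0,.014]),0]
    print(P,a,'centre',proj('side',Q).round(1),'leftface',proj('side',L).round(1))
a=cv2.imread('pics/side1.png')[120:170,430:480]
b=cv2.imread('pics/side2.png')[210:330,390:510]; c=cv2.imread('pics/side3.png')[190:310,270:390]
cv2.imwrite('pics/z4.png',cv2.hconcat([cv2.resize(a,(260,260),interpolation=0),cv2.resize(b,(260,260)),cv2.resize(c,(260,260))]))
E
```

```text
[0.3841, -0.2554, 0.0857] 0 centre [447.5 189.9] leftface [445.7 192.4]
[0.3841, -0.2554, 0.0857] 0.019 centre [446.5 196.5] leftface [444.7 199.1]
[0.3847, -0.2539, 0.1843] 0 centre [452.9 154.1] leftface [451.1 156.6]
[0.3847, -0.2539, 0.1843] 0.019 centre [451.8 161.3] leftface [449.9 163.7]
[0.4757, -0.2718, 0.0845] 0 centre [412.1 180.9] leftface [410.1 183.3]
[0.4757, -0.2718, 0.0845] 0.019 centre [411.3 187.4] leftface [409.3 189.9]
```

View pics/z4.png

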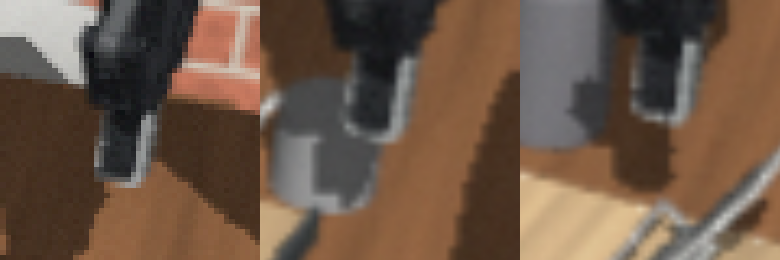

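In all three side pictures the fingertip bottom lies about 8 px, or about 20 mm, above the pose-based prediction. So the fingers passed over the tag. I back out, go 21 mm lower (TCP 0.063, still above the stand if the tips are at nominal), and push again.

```bash
python3 -m pendant '[[0,-2,-24,0,0],[0,0,-24,0,0],[0,0,-24,0,0],[0,0,-20,0,0],[0,0,0,0,0]]'
python3 -m pendant '[[0,10,0,0,0],[0,10,0,0,0],[0,3,0,0,0],[0,0,0,0,0]]'
python3 -c "
from h import *
goto(.006,-.135,.063)
cv2.imwrite('pics/side5.png',cv2.resize(arm.capture('side')[100:300,300:500,::-1],None,fx=3,fy=3))"
```

```text
t: 3.62
tcp_pos: [0.3826, -0.2551, 0.0856]
eef_rot: [-0.454, -0.541, -0.455, 0.542]
ft_force: [-0.1, 0.1, -0.4]
opening: -0.0002
t: 3.95
tcp_pos: [0.385, -0.2552, 0.061]
eef_rot: [0.454, 0.541, 0.456, -0.541]
ft_force: [-0.2, 1.0, 0.3]
opening: -0.0001
t 3.95 tcp [ 0.385  -0.2552  0.061 ] rel hinge-line x -0.0835 board y -0.1364 open -0.0001126642790346339 F [-0.17  1.04  0.31]
yaw of tool y -0.17179324334045387 tilt [-0.002  0.002 -1.   ]
tool move mm [-2.1 89.5 -1.5]
```

View pics/side5.png

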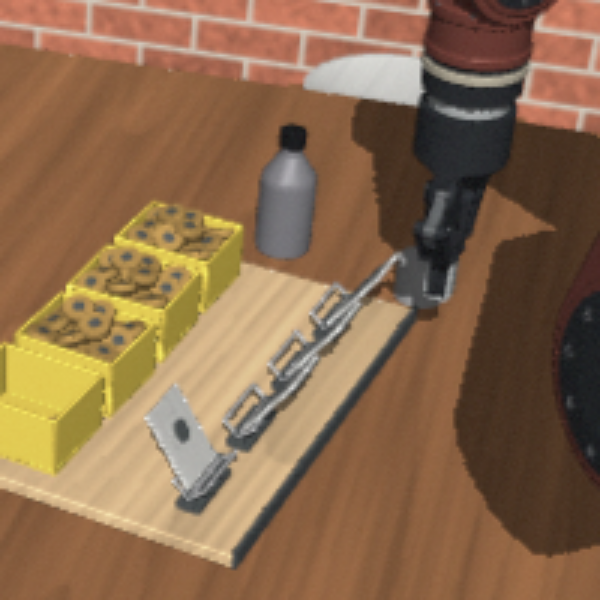

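```bash
python3 -m pendant '[[0,-1,16,0,0],[0,0,16,0,0],[0,0,12,0,0],[0,0,10,0,0],[0,0,10,0,0]]'
python3 -m pendant '[[0,0,10,0,0],[0,0,10,0,0],[0,0,8,0,0],[0,0,0,0,0],[0,0,0,0,0]]'
python3 -c "
from h import *
where()
cv2.imwrite('pics/side6.png',cv2.resize(arm.capture('side')[100:300,300:500,::-1],None,fx=3,fy=3))"
```

```text
t: 4.42
tcp_pos: [0.4494, -0.267, 0.0638]
eef_rot: [-0.455, -0.541, -0.455, 0.541]
ft_force: [-0.4, 0.5, 0.0]
opening: -0.0004
t: 4.83
tcp_pos: [0.4761, -0.2716, 0.0637]
eef_rot: [-0.455, -0.541, -0.455, 0.541]
ft_force: [-0.2, 0.7, -1.0]
opening: 0.0004
t 4.8333 tcp [ 0.4761 -0.2716  0.0637] rel hinge-line x 0.0090 board y -0.1372 open 0.0003844263738138454 F [-0.23  0.71 -1.02]
yaw of tool y -0.1716082045074777 tilt [-0.  0. -1.]
```

View pics/side6.png

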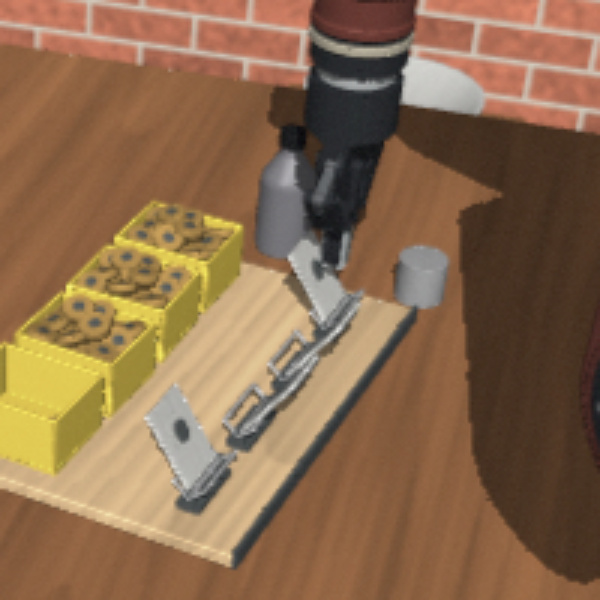

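Tag 3, whose stand is at (335,320), now leans back with its disc up. Next I retreat, shift 90 mm left and push tag 2.

```bash
python3 -m pendant '[[0,0,-24,0,0],[0,0,-24,0,0],[0,0,-24,0,0],[0,0,-20,0,0],[0,0,0,0,0]]'
python3 -m pendant '[[0,0,0,-30,0],[0,0,0,-30,0],[0,0,0,-28,0],[0,0,0,0,0]]'
python3 -c "
from h import *
goto(.008,-.045,.063)"
```

```text
t: 5.3
tcp_pos: [0.3825, -0.2549, 0.0634]
eef_rot: [-0.454, -0.541, -0.455, 0.542]
ft_force: [0.2, -0.1, 0.3]
opening: 0.0003
t: 5.63
tcp_pos: [0.4006, -0.1657, 0.0637]
eef_rot: [0.455, 0.541, 0.456, -0.54]
ft_force: [0.3, -0.8, 0.0]
opening: -0.0001
t 5.6333 tcp [ 0.4006 -0.1657  0.0637] rel hinge-line x -0.0834 board y -0.0456 open -0.00013091499838568463 F [ 0.25 -0.75  0.03]
yaw of tool y -0.16969652413810876 tilt [ 0.     0.001 -1.   ]
tool move mm [ 0.7 91.4 -0.5]
```

```bash
python3 -m pendant '[[0,0,16,0,0],[0,0,16,0,0],[0,0,12,0,0],[0,0,10,0,0],[0,0,10,0,0]]'
python3 -m pendant '[[0,0,10,0,0],[0,0,10,0,0],[0,0,8,0,0],[0,0,0,0,0],[0,0,0,0,0]]'
python3 -m pendant '[[0,0,-24,0,0],[0,0,-24,0,0],[0,0,-24,0,0],[0,0,-20,0,0],[0,0,0,0,0]]'
python3 -m pendant '[[0,0,0,-30,0],[0,0,0,-30,0],[0,0,0,-30,0],[0,0,0,0,0]]'
python3 -c "
from h import *
goto(.008,.045,.063)
cv2.imwrite('pics/side7.png',cv2.resize(arm.capture('side')[100:300,300:500,::-1],None,fx=3,fy=3))"
```

```text
t: 6.05
tcp_pos: [0.4642, -0.1806, 0.0638]
eef_rot: [-0.455, -0.541, -0.455, 0.541]
ft_force: [-0.3, 0.3, 0.2]
opening: -0.0001
t: 6.47
tcp_pos: [0.491, -0.1851, 0.0637]
eef_rot: [-0.455, -0.541, -0.455, 0.541]
ft_force: [-1.1, 0.8, 0.0]
opening: 0.0001
t: 6.88
tcp_pos: [0.3975, -0.1682, 0.0633]
eef_rot: [-0.454, -0.541, -0.456, 0.542]
ft_force: [0.6, -0.9, 0.3]
opening: 0.0001
t: 7.22
tcp_pos: [0.416, -0.0769, 0.0638]
eef_rot: [0.456, 0.541, 0.456, -0.54]
ft_force: [-0.5, -0.1, -0.8]
opening: 0.0001
t 7.2167 tcp [ 0.416  -0.0769  0.0638] rel hinge-line x -0.0833 board y 0.0445 open 7.157994009340312e-05 F [-0.54 -0.12 -0.78]
yaw of tool y -0.1692334707668413 tilt [ 0.     0.001 -1.   ]
tool move mm [ 0.8 91.3 -0.4]
```

View pics/side7.png

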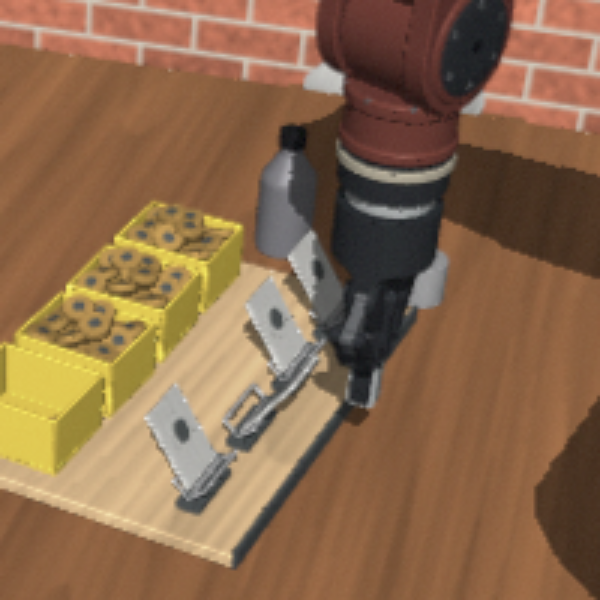

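Tags 2 and 3 now lean back, at (275,320) and (315,270). Tag 1 is next. After it I back off, rise, and move over to the gap behind tag 0.

```bash
python3 -m pendant '[[0,0,16,0,0],[0,0,16,0,0],[0,0,12,0,0],[0,0,10,0,0],[0,0,10,0,0]]'
python3 -m pendant '[[0,0,10,0,0],[0,0,10,0,0],[0,0,8,0,0],[0,0,0,0,0],[0,0,0,0,0]]'
python3 -m pendant '[[0,0,-24,0,0],[0,0,-24,0,0],[0,-20,0,0,0],[0,-40,0,0,0],[0,-40,0,0,0]]'
python3 -m pendant '[[0,0,0,-30,0],[0,0,0,-30,0],[0,0,0,-30,0],[0,0,0,0,0]]'
python3 -c "
from h import *
goto(.074,.135,.15)
cv2.imwrite('pics/side8.png',cv2.resize(arm.capture('side')[100:300,300:500,::-1],None,fx=3,fy=3))"
```

```text
t: 7.68
tcp_pos: [0.4795, -0.0927, 0.0637]
eef_rot: [-0.455, -0.541, -0.455, 0.541]
ft_force: [-0.5, -0.2, 0.1]
opening: -0.0007
t: 8.1
tcp_pos: [0.5063, -0.0971, 0.0636]
eef_rot: [-0.455, -0.541, -0.455, 0.541]
ft_force: [-0.3, 0.2, 0.0]
opening: -0.0001
t: 8.52
tcp_pos: [0.457, -0.0876, 0.1635]
eef_rot: [-0.454, -0.541, -0.456, 0.542]
ft_force: [2.3, -0.6, 1.4]
opening: -0.0001
t: 8.85
tcp_pos: [0.4744, 0.0039, 0.1641]
eef_rot: [0.456, 0.541, 0.456, -0.54]
ft_force: [-0.8, -1.0, 0.8]
opening: -0.0002
t 8.85 tcp [0.4744 0.0039 0.1641] rel hinge-line x -0.0395 board y 0.1341 open -0.00022193103965405773 F [-0.79 -1.04  0.79]
yaw of tool y -0.16937244559003872 tilt [ 0.001  0.001 -1.   ]
tool move mm [ 14.1 113.5  -0.7]
```

View pics/side8.png

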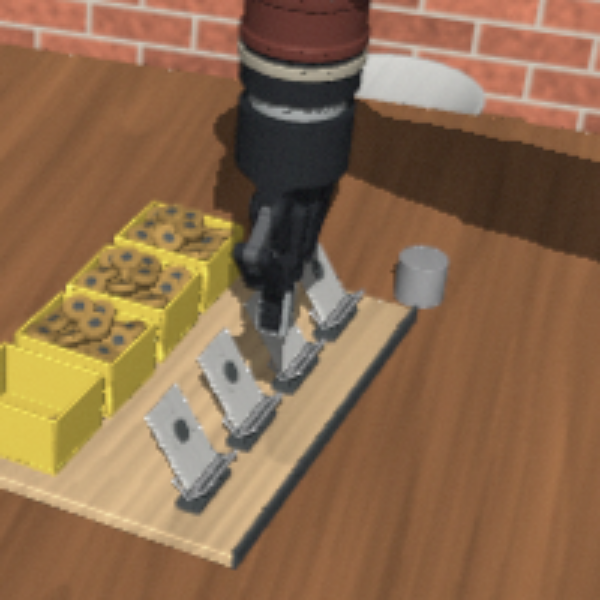

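All three are set. I move over the gap between tag 0 and its bin at this height and check the clearance before descending.

```bash
python3 -m pendant '[[0,0,38,0,0],[0,0,38,0,0],[0,0,37,0,0],[0,0,0,0,0]]'
python3 -m pendant '[[0,20,0,0,0],[0,16,0,0,0],[0,0,0,0,0]]'
python3 -c "
from h import *
goto(.074,.135,.063)
cv2.imwrite('pics/side9.png',cv2.resize(arm.capture('side')[100:300,250:450,::-1],None,fx=3,fy=3))
cv2.imwrite('pics/wrist9.png',arm.capture('wrist')[:,:,::-1])"
```

```text
t: 9.23
tcp_pos: [0.5891, -0.0215, 0.1595]
eef_rot: [-0.454, -0.541, -0.456, 0.542]
ft_force: [-0.5, -0.6, -1.2]
opening: 0.0003
t: 9.48
tcp_pos: [0.5837, -0.0197, 0.1239]
eef_rot: [-0.453, -0.54, -0.456, 0.543]
ft_force: [-1.1, -0.3, -1.4]
opening: -0.0002
t 9.4833 tcp [ 0.5837 -0.0197  0.1239] rel hinge-line x 0.0722 board y 0.1294 open -0.00024980262661105 F [-1.14 -0.32 -1.42]
yaw of tool y -0.17328570560461015 tilt [-0.006  0.001 -1.   ]
tool move mm [60.9  2.2 -5.6]
```

View pics/side9.png

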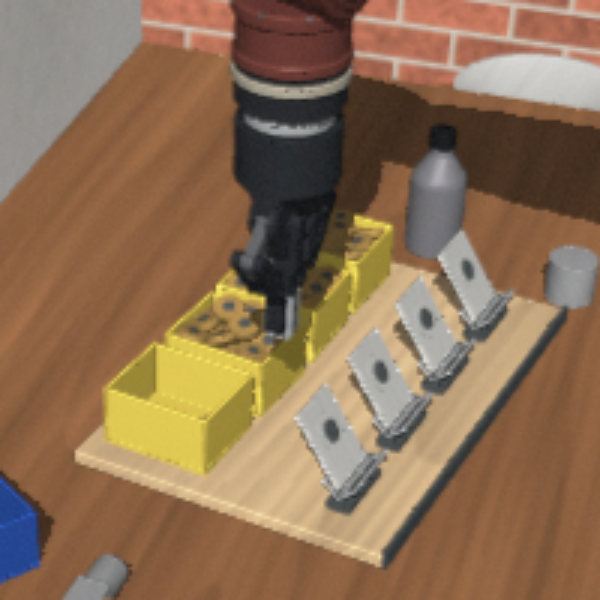

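View pics/wrist9.png

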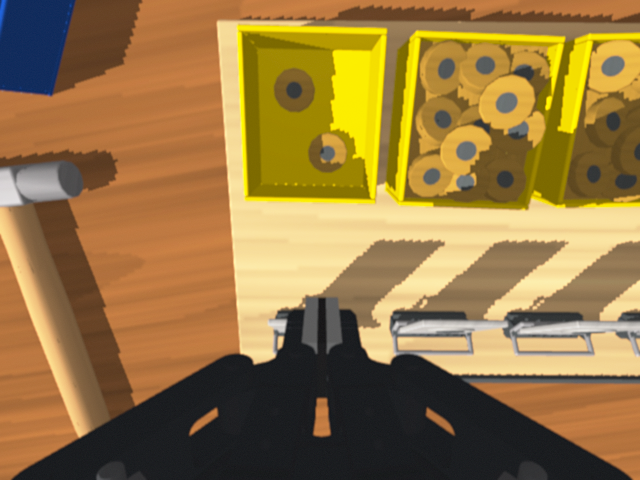

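```bash
python3 -m pendant '[[0,20,0,-5,0],[0,4,0,0,0],[0,0,0,0,0],[0,0,0,0,0]]'
python3 -c "
from h import *
goto(.072,.135,.063)
p=arm.get_state()['tcp_pos']
for a in(0,.019):print((proj('side',p-[0,0,a])-[250,100])*3)
cv2.imwrite('pics/sideA.png',cv2.resize(arm.capture('side')[100:300,250:450,::-1],None,fx=3,fy=3))
cv2.imwrite('pics/wristA.png',arm.capture('wrist')[:,:,::-1])"
```

```text
t: 9.92
tcp_pos: [0.5869, -0.0143, 0.1048]
eef_rot: [0.455, 0.541, 0.455, -0.541]
ft_force: [0.5, -0.1, 0.1]
opening: -0.0001
t 9.9167 tcp [ 0.5869 -0.0143  0.1048] rel hinge-line x 0.0744 board y 0.1352 open -9.623251959068274e-05 F [ 0.51 -0.12  0.08]
yaw of tool y -0.17229284613887194 tilt [ 0.001 -0.    -1.   ]
tool move mm [41.8 -2.4  0.2]
[273.72822271 357.61498552]
[272.80501364 378.90650173]
```

View pics/sideA.png

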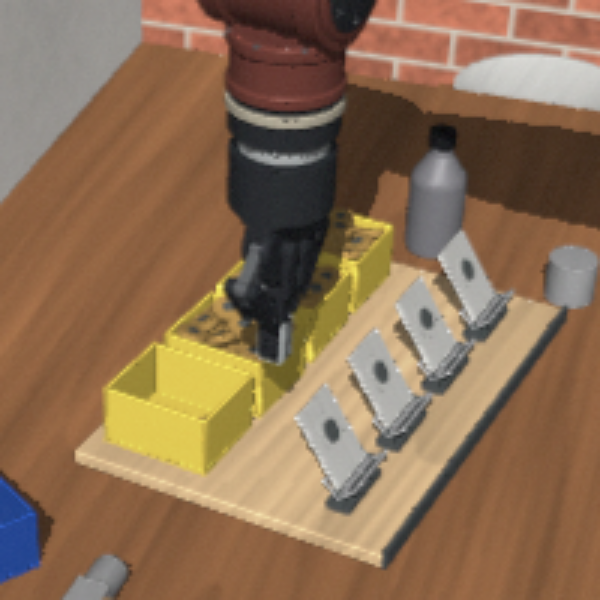

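View pics/wristA.png

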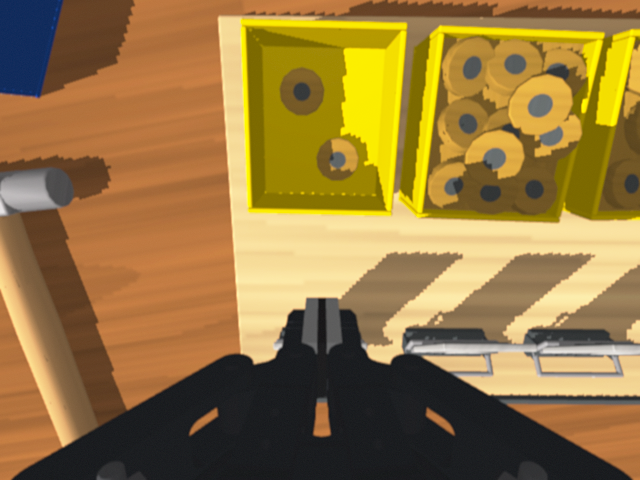

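The gap is clear: in the wrist view the fingertip is at (322,298) and the bin's front rim is at row 213. I descend and pull the tag toward the robot.

```bash
python3 -m pendant '[[0,20,-2,0,0],[0,16,0,0,0],[0,5,0,0,0],[0,0,0,0,0],[0,0,0,0,0]]'
python3 -c "
from h import *
goto(-.012,.135,.063)
cv2.imwrite('pics/sideB.png',cv2.resize(arm.capture('side')[100:300,250:450,::-1],None,fx=3,fy=3))"
```

```text
t: 10.43
tcp_pos: [0.5851, -0.0137, 0.0637]
eef_rot: [0.455, 0.541, 0.455, -0.541]
ft_force: [0.6, 0.7, 0.6]
opening: 0.0001
t 10.4333 tcp [ 0.5851 -0.0137  0.0637] rel hinge-line x 0.0726 board y 0.1355 open 0.00014323019365001494 F [0.56 0.71 0.64]
yaw of tool y -0.1722129358788481 tilt [ 0.001 -0.    -1.   ]
tool move mm [  0.6 -84.6   0.6]
```

View pics/sideB.png

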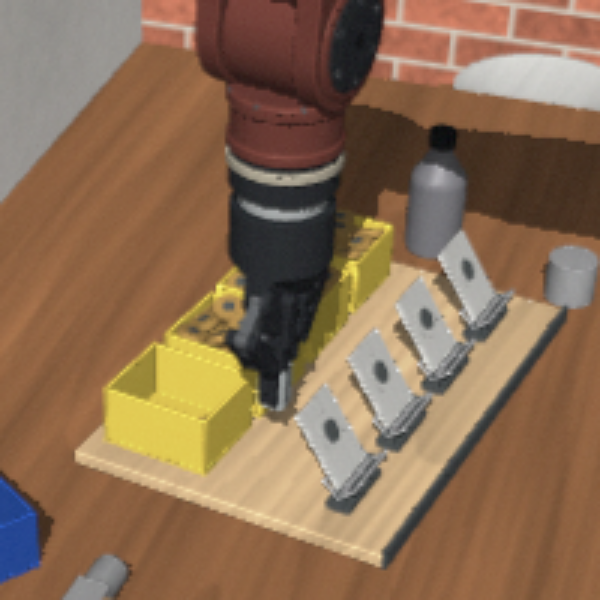

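```bash
python3 -m pendant '[[0,0,-14,0,0],[0,0,-12,0,0],[0,0,-10,0,0],[0,0,-10,0,0],[0,0,-10,0,0]]'
python3 -m pendant '[[0,0,-10,0,0],[0,0,-10,0,0],[0,0,-9,0,0],[0,0,0,0,0],[0,0,0,0,0]]'
python3 -c "
from h import *
where()
cv2.imwrite('pics/sideC.png',cv2.resize(arm.capture('side')[100:300,250:450,::-1],None,fx=3,fy=3))"
```

```text
t: 10.9
tcp_pos: [0.5301, -0.0042, 0.0643]
eef_rot: [0.456, 0.542, 0.454, -0.541]
ft_force: [-0.9, 0.2, -0.7]
opening: -0.0002
t: 11.32
tcp_pos: [0.502, 0.0008, 0.064]
eef_rot: [0.456, 0.542, 0.454, -0.541]
ft_force: [-0.1, -0.0, -0.2]
opening: -0.0004
t 11.3167 tcp [0.502  0.0008 0.064 ] rel hinge-line x -0.0118 board y 0.1356 open -0.0004007669854827795 F [-0.12 -0.02 -0.17]
yaw of tool y -0.1721790047734876 tilt [ 0.002 -0.001 -1.   ]
```

View pics/sideC.png

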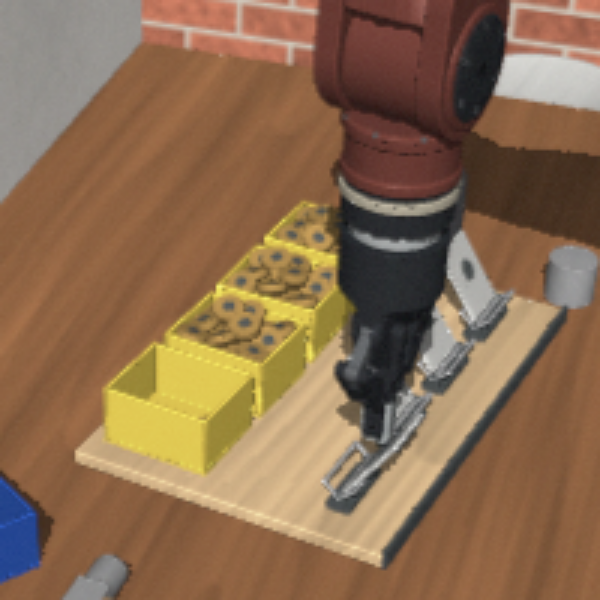

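Tag 0 is over toward the robot. I back off a little, rise and move away to view everything.

```bash
python3 -m pendant '[[0,0,20,0,0],[0,0,5,0,0],[0,-30,0,0,0],[0,-40,0,0,0],[0,-40,0,0,0]]'
python3 -m pendant '[[0,-35,-20,0,0],[0,-20,-35,0,0],[0,0,-40,0,0],[0,0,-30,0,0],[0,0,0,0,0]]'
python3 - <<'E'
from h import *
where()
for n in('top','side'):cv2.imwrite(f'pics/{n}F.png',arm.capture(n)[:,:,::-1])
t=cv2.imread('pics/topF.png')[170:345,310:560];cv2.imwrite('pics/ctF.png',cv2.resize(t,None,fx=3.2,fy=3.2))
s=cv2.imread('pics/sideF.png')[130:330,200:480];cv2.imwrite('pics/csF.png',cv2.resize(s,None,fx=2.8,fy=2.8))
E
```

```text
t: 11.78
tcp_pos: [0.5251, -0.0032, 0.1733]
eef_rot: [-0.454, -0.541, -0.456, 0.542]
ft_force: [1.1, -0.5, 0.4]
opening: 0.0001
t: 12.2
tcp_pos: [0.3996, 0.0191, 0.2294]
eef_rot: [0.456, 0.541, 0.455, -0.541]
ft_force: [0.8, 0.1, 0.5]
opening: 0.0002
t 12.2 tcp [0.3996 0.0191 0.2294] rel hinge-line x -0.1159 board y 0.1363 open 0.00024244521504161758 F [0.8  0.15 0.54]
yaw of tool y -0.17144642437666666 tilt [ 0.002 -0.001 -1.   ]
```

View pics/ctF.png

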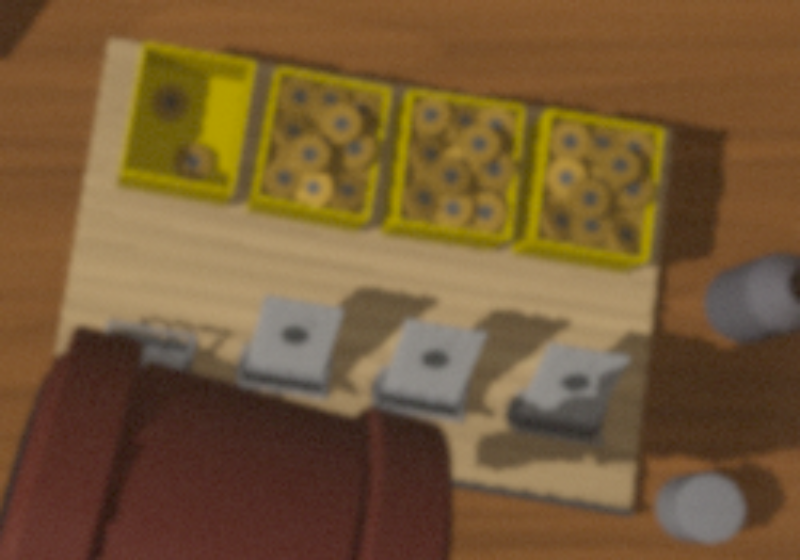

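View pics/csF.png

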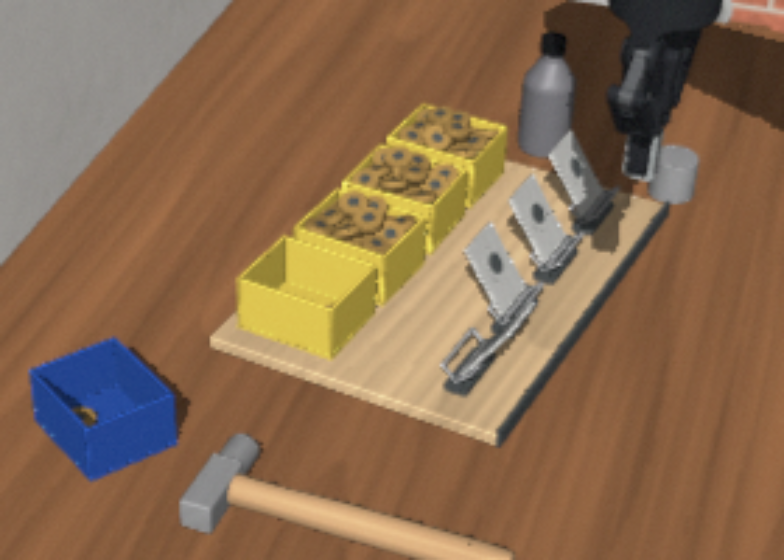

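The three tags in front of the heaped bins are disc-up, at (295,335), (435,358) and (575,382) in the top crop. Tag 0 lies forward, at (490,340) in the side crop. The bins, bottle, bush and hammer look unmoved, and the gripper is clear of everything, so I'm handing in.

```bash
python3 -c "
from cell import arm
arm.finish_job()"
```

```text
the job is handed in; nothing more can be done
```

I pushed over all four tags, since every one was wrong at the start, and handed the job in at about 12 s. The three tags in front of the heaped bins now lean back with their discs up. The leftmost tag, in front of the nearly empty bin, leans forward towards the robot.

**Last checks:** The final side view shows all four tags as intended. In the top view the arm hid most of tag 0, but the three disc faces were clear. Judged by eye against the first pictures, the bins, bottle and cylinder had not moved; I did not measure this. The hammer was clear of every path. Wrist force readings stayed within about 3 N, and the gripper was clear of everything at the end.

**What failed or disagreed:** My first push at tag 3 passed over it without touching. The side camera showed the fingertips about 20 mm higher than the TCP reading and `arm.tips_ahead` imply, while the wrist camera agreed with the nominal value. I did not resolve this. I worked about 21 mm lower from then on, and every later push turned its tag at the first try.

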